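# Unlock the wheel-weight bin and hold its sprung lid at the balance point

### The job

The lift spring of the wheel-weight bin's heavy lid is to be inspected. Take the slotted-screw key out of its stand, use it to turn the captive screw in the lid counter-clockwise to its stop, and put the key back in its stand; then raise the lid by its bar clearly past its balance point (without letting it fly fully open or slam shut), ease it back to just below the balance point (by a few degrees), and keep holding it there: finish while still holding the bar. Leave the tin, the tyre gauge and the tape roll alone.

Things in the scene. Friction and masses are not known exactly. Their poses are not given: they have to be found in the camera images.
- weight_bin: grey sheet-steel bin 170 x 220 x 75 mm (x, y, z), fixed to the surface; origin under its centre, its front (the lid's bar) on its -x side, z up. A 3 mm steel lid covers it, hinged along the top of its back (+x) edge, with a steel bar in front
- bin_lid (a joint): opening angle of the lid (steel, 1.3 kg), rad: 0 shut, grows as the front edge rises, stop at 1.65. A lift spring carries most of its weight: below the balance point at 1.0 rad (57 degrees) the lid still falls shut (1.6 N at the bar when shut, 0.6 N at 0.85 rad), above it it swings open by itself (1 N at 1.2 rad, 3.5 N at the stop). It cannot be raised until the captive screw is turned
- lid_hinge (a point): centre of the hinge line, at the back top edge of the bin: in the bin's frame x = +85 mm, y = 0, z = 79 mm. The hinge line runs along the bin's y axis; this point's axes are the bin's
- lid_bar (a point): middle of the lid's round bar: 12 mm thick, along the lid's y axis, 222 mm from the hinge line and 38 mm clear of the lid's front edge, free for fingers over 100 mm between its brackets. At z = 79 mm with the lid shut; swings up and back with the lid. Can be pinched from above, one finger in front and one behind; it then turns between the fingers as the lid swings
- lid_screw (a joint): angle of the captive screw, rad: grows counter-clockwise seen from above; starts at 0.1 to 0.35, stop at 1.4; the lid is free beyond about 1.1. It stays where it is left (friction 0.06 N m)
- screw_slot (a point): centre of the top of the captive screw's head, a dark disc of 28 mm across that stands 8 mm above the lid, on the lid's middle line 145 mm in front of the hinge. A straight slot 6 mm wide and 6 mm deep, open at both ends, crosses the head along this point's x axis; z points up out of the lid. At joint value 0 the slot lies along the bin's x axis
- slot_key: the key, 100 mm tall, 0.12 kg, standing upright in its stand: a flat blade (18 mm along its x, 3 mm along its y) at the foot, a 12 mm shank, a collar of 32 mm across whose underside is 44 mm above the foot, and on top a flat grey grip 36 mm (x) x 12 mm (y) x 38 mm (z, 62 to 100 mm above the foot). Origin at the blade's lower end, z up the shank
- key_grip (a point): point on the key's axis to grip it, 84 mm above the blade's end; axes as the key's, so the fingers close along y
- key_stand: fixed grey block 70 x 70 x 50 mm with a round upright through hole of 24 mm in the middle; origin under its centre. The key hangs in it by its collar, blade 6 mm above the surface, free to turn
- paste_tin: green lidded tin, 70 mm across, 60 mm tall, bystander; origin under its centre
- tyre_gauge: round dial gauge with a handle, 71 x 126 x 26 mm, lying flat, bystander; origin under its centre
- tape_roll: roll of tape, 94 mm across, 19 mm tall, lying flat, bystander; origin under its centre
There are look-alikes about, which are no part of the job. What is shaped like the slot_key but green, orange or purple is not meant.

How it is judged:
By the outcome, as a careful person would: the job done as asked, in the order asked, and still so for the second after the job is handed in, while the arm keeps its last pose, push and grip.
It also fails if it takes over 72 s, if anything falls off the work surface, if the arm or the gripper's body presses on something with over 40 N, if the wrist force passes 120 N, or if a joint passes its speed limit or range.

### The arm

A 6-joint arm with a two-finger parallel gripper is mounted at the origin on a cart in front of the work surface, level with it; the furniture and walls round the work are solid. World frame = base frame: x ahead of the robot, y to its left, z up, the work surface at z = 0. Lengths are in m, angles in rad, forces in N, time in s.
With the tool pointing down it reaches from about 0.375 to 0.9 m from the base axis. Payload 3.1 kg.
Tool frame: the origin (TCP) lies between the finger pads; the fingertips stand manip.finger_overhang ahead of it and the grasp point (between the pads) lies 5 mm behind it (manip.finger_overhang is the distance from the TCP to the fingertips, in m); z points along the fingers, y is the line along which they close (so a half turn about z gives the same grasp; the last joint's range is limited). The gripper opens to 85 mm and grips with 20 to 120 N. Pads are 22 mm wide; open, the fingers measure 114 mm over their backs; the gripper's body (76 mm by 85 mm) begins 54 mm behind the grasp point. The pads swing forward as they close: fully open they stand 13 mm farther back than shut.
Start: joints at [-1.51, 0.527, 1.433, -0, 1.181, -0.178], TCP at [0.148, -0.607, 0.245] pointing down, gripper open.
Joint ranges: [-3.08, 3.08], [-0.75, 2.2], [0.22, 2.44], [-1.43, 4.57], [0, 2.65], [-2.85, 2.85]. Speed limits (rad/s): [2.79, 2.79, 3.14, 3.14, 3.14, 3.14].

### API

Orientations are given as a unit quaternion [x, y, z, w].
In Python, from station import manip gives the robot as it stands.
- The arm moves only by the tool drive_tool, never from a script. Its argument "plan" is a list of rows, each a list of 7 numbers: the shift along the tool's x, y, z in m, then the turn, a rotation vector about the tool's x, y, z in degrees, then the opening, from -1 (shut) to 1 (fully open). In form: [[x, y, z, wx, wy, wz, gripper], ...]. A call has 1 to 10 rows; each row shifts and turns the commanded pose from where the row before left it, along the tool's axes as they then stand; what a row does not reach is not made up. A row lasts 1/10 s, in which the tool goes at most 50 mm and 8.59 degrees, less where a joint would pass 70% of its speed; a pose out of reach is approached as far as the arm can. A call is refused whole if a number of a shift passes 0.05 or a number of a turn 8.59, either way. A call with a gripper value outside its range is refused whole. The fingers move at their own pace and stop on an object; "newtons" is the grip in N (left out, the last holds). Time passes only in rows, so rows that do not move let the fingers close. It gives the time, the measured TCP pose, the force, the opening and the grip force at its end, in the units of the state.
- manip.sense(): the state, without advancing time (a new reading comes with each control period).
- manip.snapshot(name): name is "scene" or "top"; returns a dict with "image" (384x512x3 uint8, red, green, blue), "z_map" (384x512 float32, m along the optical axis (not along the pixel's ray), 0 where there is no reading), "fov_y" (degrees; the focal length in pixels is half the picture's height over the tangent of half this angle, whatever the lens; pixels are square), "cx", "cy" (the principal point, pixels), "extrinsics" (4x4, takes a point from camera to world coordinates). Camera axes: x right, y up, looking along -z (the intrinsics and any distortion apply to the point x, -y, -z); pixel columns grow to the right and rows downward; lengths in m; the calibration is good to about 2 mm. A picture is of the moment at which its call begins.
- manip.sign_off(): hands the job in; it is judged then, once.
The state is a dict: "t": time; "q": joint angles; "qd": joint speeds; "tau": joint torques, N m; "tcp_pos": TCP position; "tool_rot": TCP orientation; "force": force on the tool from outside, world axes, zero at the start; "ft_torque": the same for the moment, N m; "finger_gap": opening from 0.0 (shut) to 1.0 (fully open); "gripper_force": force on a finger pad.
Only numpy, scipy, OpenCV 4.12 (cv2) and the standard library are available. Lean on these libraries where they do the work, as an engineer would, in place of code of your own. Each camera call takes 0.05 s, during which the arm holds its last target. There are 200 camera calls.

## Working session

There is one attempt and no reset: what is moved stays moved. The work goes in short steps, Python scripts to look and compute and a tool call to move; the robot and the scene stay as the last step left them, time stands still between calls to the robot, and variables do not carry over. Pictures are saved under pics/ and viewed, at most 10 in all, crops included, and the job is handed in when it is done.

Besides the shell and the picture viewer there is one more tool, called after "Emit:" as name(argument=value, ...) on one line, values as JSON. drive_tool: Moves the arm, as the interface text tells. Its arguments: {"type":"object","properties":{"plan":{"type":"array"},"newtons":{"type":"number"}},"required":["plan"]}

```bash
mkdir -p pics; ls; cat > h.py <<'E'
import numpy as np, cv2
from station import manip
def snap(n):
    s=manip.snapshot(n); np.savez('last_'+n,**s); return s
def load(n): return dict(np.load('last_'+n+'.npz'))
def pts(s):
    h,w=s['z_map'].shape; f=h/2/np.tan(np.radians(float(s['fov_y']))/2)
    v,u=np.mgrid[:h,:w]; z=s['z_map']
    P=np.stack([(u-s['cx'])/f*z,-(v-s['cy'])/f*z,-z,np.ones_like(z)],-1)
    return (P@s['extrinsics'].T)[...,:3]
E
python3 - <<'E'
from h import *
st=manip.sense(); print(st, manip.finger_overhang)
for n in('scene','top'):
    s=snap(n); cv2.imwrite(f'pics/{n}0.png',cv2.resize(s['image'][...,::-1],(800,600))); print(n,[k for k in s],s['fov_y'],s['cx'],s['cy'],s['extrinsics'].round(3))
E
```

```text
pics
{'t': 0.0, 'q': array([-1.50949767e+00,  5.28451758e-01,  1.43392999e+00, -5.08198402e-06,
        1.18139754e+00, -1.78551019e-01]), 'qd': array([ 0.00063922,  0.00062074, -0.00091736,  0.00055572, -0.00101858,
        0.00101281]), 'tau': array([ 3.95854149e-04, -4.42354238e+01, -1.78024185e+01, -1.56103206e-04,
        8.48111522e-03,  2.81688187e-06]), 'tcp_pos': array([ 0.14842564, -0.60639951,  0.24433364]), 'tool_rot': array([ 9.92816922e-01,  1.19638476e-01,  6.17147275e-05, -1.09157827e-03]), 'force': array([0.3300436 , 0.32061808, 0.07291318]), 'ft_torque': array([ 0.00856466,  0.01915084, -0.00707999]), 'gripper_force': 0.0, 'finger_gap': 1.0007891184716855} 0.014
scene ['image', 'z_map', 'fov_y', 'cx', 'cy', 'extrinsics'] 54.575830842590356 257.72587118191495 195.0308967366953 [[-0.844  0.314 -0.435  0.139]
 [-0.536 -0.478  0.696  0.597]
 [ 0.01   0.82   0.572  0.616]
 [ 0.     0.     0.     1.   ]]
top ['image', 'z_map', 'fov_y', 'cx', 'cy', 'extrinsics'] 48.59203214458822 257.8795589146309 194.90051037688863 [[-1.000e-03  9.910e-01 -1.370e-01  4.010e-01]
 [-1.000e+00 -1.000e-03 -1.000e-03 -2.000e-02]
 [-1.000e-03  1.370e-01  9.910e-01  1.245e+00]
 [ 0.000e+00  0.000e+00  0.000e+00  1.000e+00]]
```

View pics/scene0.png

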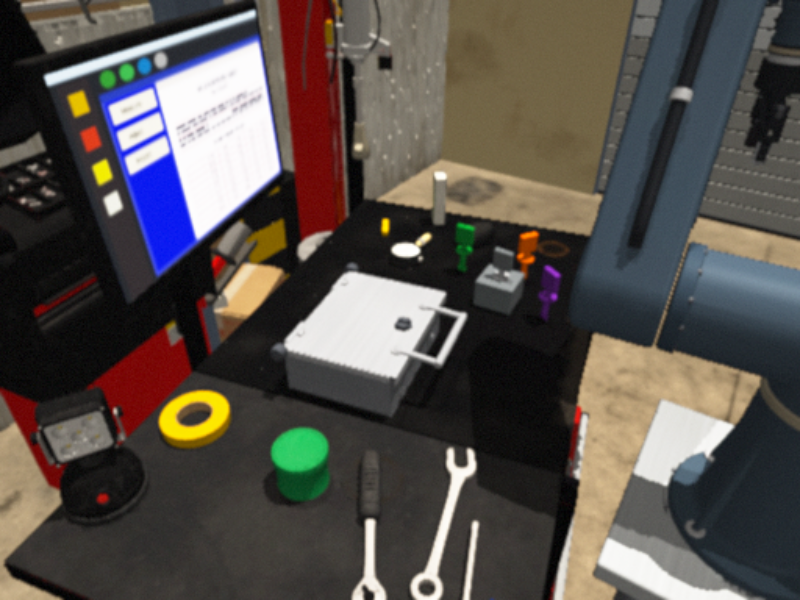

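View pics/top0.png

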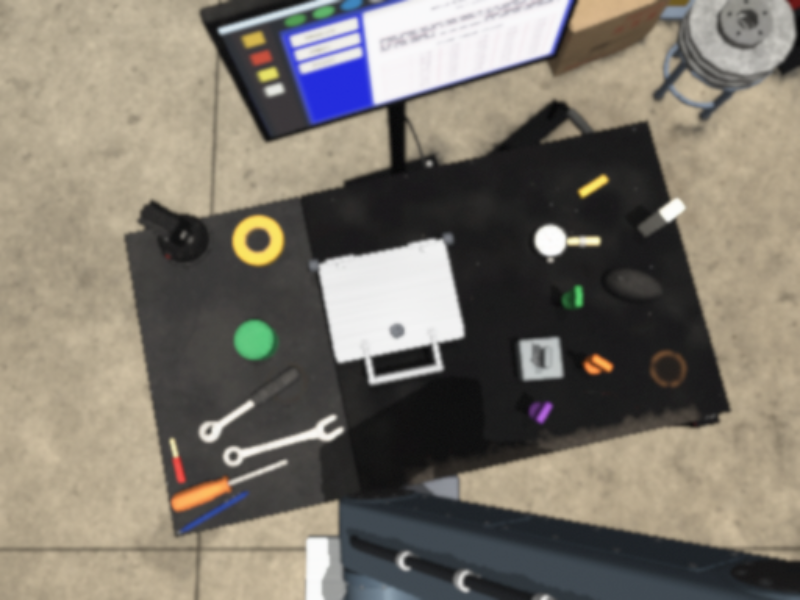

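```bash
python3 - <<'E'
from h import *
s=load('top'); P=pts(s); im=s['image']
# yields: height-mask of objects
z=P[...,2]; reg=(P[...,0]>.3)&(P[...,0]<.95)&(abs(P[...,1])<.6)
print('table z',np.median(z[reg&(abs(z)<.02)]))
def rect(m,name):
    p=P[m]; c,d,a=cv2.minAreaRect((p[:,:2]*1000).astype(np.float32)); print(name,m.sum(),'c',np.round(c,1),'d',np.round(d,1),'a',round(a,1),'z',np.percentile(p[:,2],[5,50,95]).round(4))
U=np.mgrid[:384,:512][1];V=np.mgrid[:384,:512][0]
def box(u0,u1,v0,v1): return (U>u0)&(U<u1)&(V>v0)&(V<v1)
b=box(325,368,210,250)
rect(b&(abs(z-.05)<.006),'stand top'); rect(b&(z>.085),'grip'); rect(b&(z>.054)&(z<.08),'collar')
for n,bb in dict(green=box(350,378,178,202),orange=box(370,396,222,245),purple=box(335,358,250,275)).items(): rect(bb&(z>.03),n)
b=box(195,305,145,235)
rect(b&(abs(z-.079)<.006)&(im.mean(-1)>150),'lid'); 
hd=box(240,268,198,222)&(im.mean(-1)<150); rect(hd,'head')
bar=box(225,290,215,250)&(z>.05); rect(bar,'bar')
np.save('hd.npy',hd)
def crop(im,u0,u1,v0,v1,k): return cv2.resize(im[v0:v1,u0:u1,::-1],None,fx=k,fy=k,interpolation=cv2.INTER_CUBIC)
c1=crop(im,320,400,170,280,5);c2=crop(im,235,275,190,225,10); 
o=np.zeros((560,800,3),np.uint8);o[:550,:400]=c1;o[:350,400:]=c2;cv2.imwrite('pics/crop1.png',o)
E
```

```text
table z -0.0010929579236789166
stand top 523 c [ 470.9 -264.6] d [70.1 71. ] a 4.7 z [0.0457 0.0494 0.0535]
grip 80 c [ 429.1 -148.9] d [ 34.2 262. ] a 19.7 z [0.0918 0.104  1.245 ]
collar 41 c [ 466.7 -261. ] d [58.  39.6] a 61.8 z [0.0541 0.0565 0.0767]
green 141 c [ 485.5 -181.4] d [ 33.8 363. ] a 32.9 z [0.046  0.0862 0.1009]
orange 138 c [ 438.8 -195.6] d [ 30.2 358.2] a 7.3 z [0.0463 0.0886 0.1017]
purple 130 c [ 380.3 -145.8] d [253.3  32.8] a 88.0 z [0.0452 0.0923 0.1014]
lid 5050 c [553.1   1. ] d [225.6 229.7] a 11.3 z [0.0772 0.0809 0.0841]
head 44 c [516.1  -7.9] d [19.5 16.4] a 0.5 z [0.0804 0.0877 0.0915]
bar 775 c [452.7 -17.3] d [173.2 103.4] a 90.0 z [0.0769 0.0817 0.0869]
```

View pics/crop1.png

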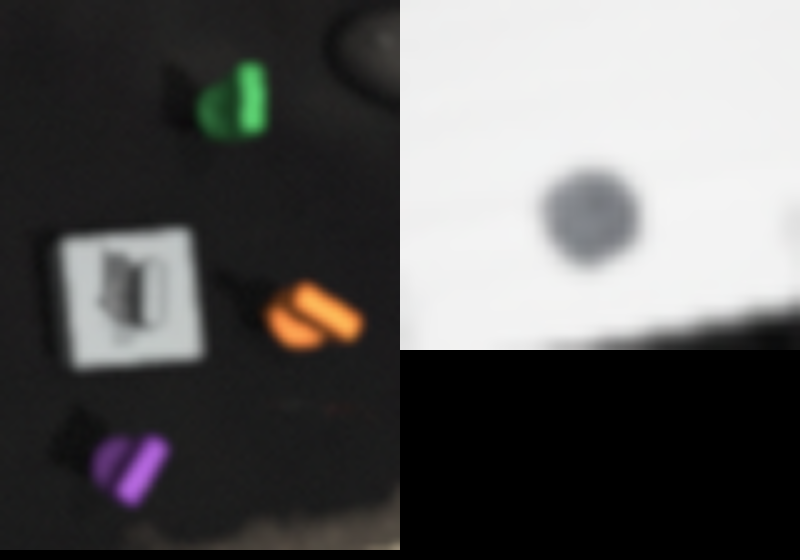

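```bash
cat >> h.py <<'E'
def cast(s,u,v,h):
    f=384/2/np.tan(np.radians(float(s['fov_y']))/2)
    d=np.stack([(u-s['cx'])/f,-(v-s['cy'])/f,-np.ones_like(u,float)],-1)@s['extrinsics'][:3,:3].T
    o=s['extrinsics'][:3,3]; return o+d*((h-o[2])/d[...,2])[...,None]
V,U=np.mgrid[:384,:512]
def rect(p,name):
    c,d,a=cv2.minAreaRect((p[:,:2]*1000).astype(np.float32)); q=p[:,:2]-p[:,:2].mean(0); w,E=np.linalg.eigh(q.T@q)
    print(name,len(p),'c',np.round(c,1),'d',np.round(d,1),'a',round(a,1),'mean',(p.mean(0)*1000).round(1),'pca',np.degrees(np.arctan2(E[1,1],E[0,1])).round(1))
E
python3 - <<'E'
from h import *
for n in('top','scene'):
    s=load(n);P=pts(s);im=s['image'].astype(int);ok=s['z_map']>0
    near=lambda x,y,r:ok&(np.hypot(P[...,0]-x,P[...,1]-y)<r)
    z=P[...,2]
    m=near(.471,-.265,.032)&(z>.074)&(z<.125); rect(P[m],n+' grip all'); 
    m=near(.471,-.265,.05)&(abs(z-.05)<.006); rect(cast(s,U[m],V[m],.05),n+' stand')
    m=near(.471,-.265,.032)&(z>.1)&(z<.125); rect(cast(s,U[m],V[m],.106),n+' grip top')
    m=near(.516,-.008,.03)&(im.mean(-1)<170)&(z>.075); rect(cast(s,U[m],V[m],.087),n+' head'); 
    m=near(.55,0,.2)&(z>.06)&(z<.1)&(im.mean(-1)>170)
    q=P[m]; rect(q,n+' lid+bar')
    # lookalikes
    for nm,c in dict(green=(.53,-.30),orange=(.46,-.34),purple=(.40,-.26)).items():
        m=near(*c,.06)&(z>.06)&(z<.12)&((im.max(-1)-im.min(-1))>50); 
        if m.sum()>10: rect(P[m],n+nm)
    x,y=(.516,-.008)
# bar: top view points below lid
s=load('top');P=pts(s);ok=s['z_map']>0;z=P[...,2]
m=ok&(z>.062)&(z<.1)&(U>225)&(U<292)&(V>205)&(V<255)&(s['image'].mean(-1)>110)
w=np.zeros((384,512),np.uint8);w[m]=255
cv2.imwrite('pics/c2.png',np.hstack([cv2.resize(s['image'][140:260,190:310,::-1],(400,400)),cv2.cvtColor(cv2.resize(w[140:260,190:310],(400,400)),8)]))
E
```

```text
top grip all 79 c [ 470.8 -263.7] d [11.  34.9] a 86.6 mean [ 470.  -262.2   99.2] pca 178.4
top stand 523 c [ 470.5 -263.7] d [69.9 70.8] a 4.3 mean [ 470.  -262.7   50. ] pca 85.0
top grip top 54 c [ 470.7 -262.2] d [10.7 34.8] a 88.2 mean [ 469.4 -263.3  106. ] pca 177.4
top head 58 c [515.9  -7.9] d [21.9 19.2] a 89.9 mean [516.2  -7.2  87. ] pca 87.6
top lid+bar 5460 c [ 5.501e+02 -1.000e-01] d [231.2 229. ] a 11.4 mean [567.    3.5  81.1] pca 101.6
topgreen 48 c [ 572.9 -321.6] d [27.6 10.6] a 0.4 mean [ 571.1 -321.5   98. ] pca -176.1
toporange 95 c [ 460.3 -358. ] d [34.6 12. ] a 56.5 mean [ 460.  -356.1   91.7] pca 56.3
toppurple 66 c [ 376.3 -256.4] d [12.4 35.6] a 58.9 mean [ 376.2 -256.    97.9] pca 148.5
scene grip all 143 c [ 467.5 -261. ] d [12.9 36.1] a 88.3 mean [ 466.5 -258.7   91.9] pca -178.9
scene stand 319 c [ 466.8 -257.3] d [71.6 77.8] a 4.9 mean [ 465.7 -254.1   50. ] pca 45.0
scene grip top 42 c [ 465.7 -255.2] d [18.2 35.3] a 86.5 mean [ 465.4 -256.3  106. ] pca 175.3
scene head 76 c [513.3  -3.4] d [26.3 30.2] a 3.5 mean [514.4  -3.   87. ] pca 119.6
scene lid+bar 4293 c [550.4  -0.6] d [233.2 235.9] a 11.8 mean [561.9  16.5  81.4] pca 101.3
scenegreen 119 c [ 571.4 -318.5] d [12.4 31.2] a 88.3 mean [ 570.1 -316.5   83.3] pca -175.9
sceneorange 138 c [ 457.5 -355.7] d [36.9 16.1] a 59.2 mean [ 456.7 -353.    82.7] pca 53.2
scenepurple 78 c [ 373.1 -253.4] d [13.  36.4] a 57.3 mean [ 368.7 -249.    87.9] pca 150.3
```

View pics/c2.png

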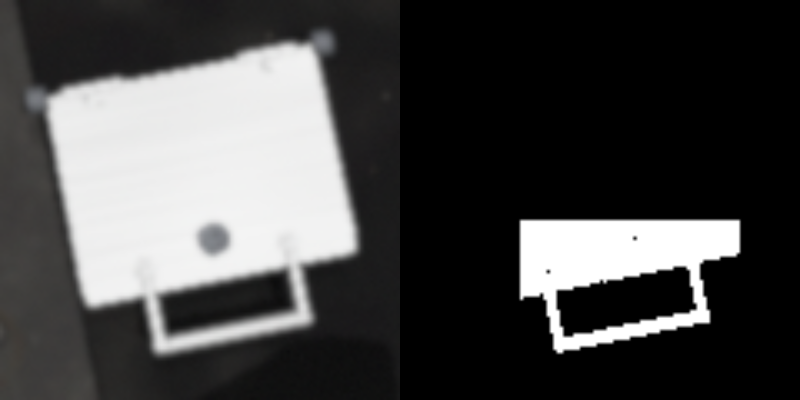

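In the top view, the key candidates (in 800x600 pixels) are grey in the stand (541,355), green (572,297), orange (597,364) and purple (541,411). Only the grey one has a grey grip and stands in the grey block, and the enlarged crop confirms it. It is at about (469, -262) mm with its grip along world x. The bin's yaw is about 11.4°. The bar is at the lower edge of the lid, and the screw head is at about (515, -5.5) mm.

Emit:
drive_tool(plan=[[0,0,0,0,0,8,1],[0,0,0,0,0,8,1],[0.02,-0.024,0,0,0,0,1],[0.03,-0.035,0,0,0,0,1],[0.03,-0.035,0,0,0,0,1],[0.03,-0.035,0,0,0,0,1],[0.03,-0.035,0,0,0,0,1],[0.03,-0.035,0,0,0,0,1],[0.03,-0.035,0,0,0,0,1],[0.03,-0.035,0,0,0,0,1]])

```text
t: 1.1
tcp_pos: [0.3898, -0.3457, 0.2451]
tool_rot: [1.0, -0.02, -0.0, -0.0]
force: [0.1, -0.9, -0.1]
finger_gap: 1.004
gripper_force: 0.0
```

```bash
cat >> h.py <<'E'
from scipy.spatial.transform import Rotation as R
def go(x,y,z,yaw):
    st=manip.sense(); r=R.from_quat(st['tool_rot']); p=st['tcp_pos']; X=r.as_matrix()
    print('t',round(st['t'],2),'p',p.round(4),'yaw',np.degrees(np.arctan2(X[1,0],X[0,0])).round(2),'zax',X[:,2].round(3),'F',st['force'].round(1),'gap',round(st['finger_gap'],3),'q',st['q'].round(2))
    G=R.from_euler('z',yaw,degrees=True)*R.from_quat([1,0,0,0])
    print('tool shift',(X.T@(np.array([x,y,z])-p)).round(4),'turn',np.degrees((r.inv()*G).as_rotvec()).round(2),'shift in goal axes',(G.as_matrix().T@(np.array([x,y,z])-p)).round(4))
E
python3 -c "
from h import *
go(.469,-.262,.2,-2)"
```

```text
t 1.1 p [ 0.3898 -0.3457  0.2451] yaw -2.28 zax [-0.     0.001 -1.   ] F [ 0.1 -0.9 -0.1] gap 1.004 q [-0.94  0.39  1.69  0.    1.06  0.67]
tool shift [ 0.0759 -0.0867  0.0451] turn [-0.03  0.02 -0.28] shift in goal axes [ 0.0763 -0.0864  0.0451]
```

Emit:
drive_tool(plan=[[0.025,-0.028,0,0,0,0,1],[0.025,-0.028,0,0,0,0,1],[0.018,-0.02,0.015,0,0,0,1],[0.008,-0.01,0.03,0,0,0,1],[0,0,0,0,0,0,1],[0,0,0,0,0,0,1]])

```text
t: 1.7
tcp_pos: [0.4678, -0.2642, 0.1999]
tool_rot: [1.0, -0.019, -0.001, -0.001]
force: [0.4, -0.4, -0.2]
finger_gap: 0.999
gripper_force: 0.0
```

```bash
python3 -c "
from h import *
go(.469,-.262,.085,-2)
s=snap('top');cv2.imwrite('pics/g1.png',cv2.resize(s['image'][170:290,300:420,::-1],(600,600),interpolation=cv2.INTER_CUBIC))"
```

```text
t 1.7 p [ 0.4678 -0.2642  0.1999] yaw -2.22 zax [-0.002  0.001 -1.   ] F [ 0.4 -0.4 -0.2] gap 0.999 q [-0.72  0.47  1.7  -0.    0.97  0.89]
tool shift [ 0.0014 -0.0022  0.1149] turn [-0.06  0.11 -0.22] shift in goal axes [ 0.0012 -0.0023  0.1149]
```

View pics/g1.png

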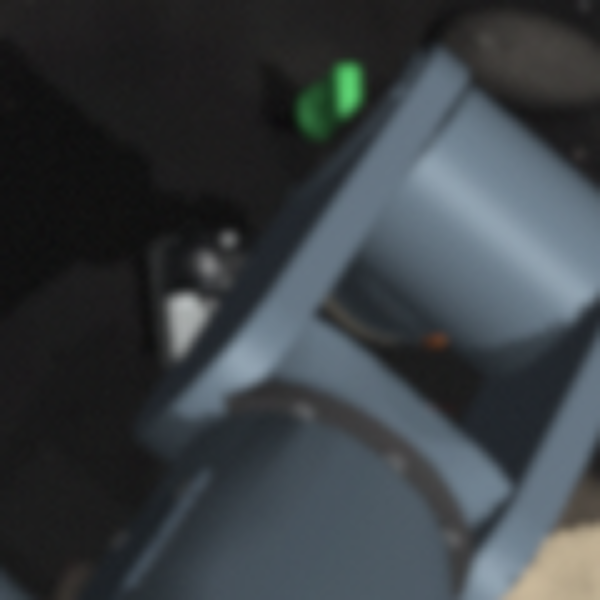

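The top view shows the stand half-hidden under the wrist. The arm is on its mark, so I'll go down and grip the key.

Emit:
drive_tool(plan=[[0.001,-0.002,0.02,0,0,0,1],[0,0,0.03,0,0,0,1],[0,0,0.03,0,0,0,1],[0,0,0.02,0,0,0,1],[0,0,0.01,0,0,0,1],[0,0,0.004,0,0,0,1],[0,0,0,0,0,0,-1],[0,0,0,0,0,0,-1],[0,0,0,0,0,0,-1],[0,0,0,0,0,0,-1]], newtons=40)

```text
t: 2.75
tcp_pos: [0.4697, -0.2627, 0.0871]
tool_rot: [1.0, -0.02, 0.001, 0.001]
force: [0.5, -0.3, -0.5]
finger_gap: 0.333
gripper_force: 0.0
```

Emit:
drive_tool(plan=[[0,0,0,0,0,0,-1],[0,0,0,0,0,0,-1],[0,0,0,0,0,0,-1],[0,0,0,0,0,0,-1]])

```text
t: 3.15
tcp_pos: [0.4696, -0.2627, 0.0867]
tool_rot: [1.0, -0.02, 0.0, 0.0]
force: [-0.7, 0.1, 5.0]
finger_gap: 0.135
gripper_force: 43.8
```

```bash
python3 -c "
from h import *
go(.469,-.262,.2,-2)
s=snap('scene');cv2.imwrite('pics/g2.png',cv2.resize(s['image'][120:220,260:400,::-1],(700,500),interpolation=cv2.INTER_CUBIC))"
```

```text
t 3.15 p [ 0.4696 -0.2627  0.0867] yaw -2.26 zax [ 0.001 -0.001 -1.   ] F [-0.7  0.1  5. ] gap 0.135 q [-0.72  0.65  1.78  0.    0.71  0.89]
tool shift [-0.0005 -0.0006 -0.1133] turn [ 0.03 -0.04 -0.26] shift in goal axes [-0.0006 -0.0006 -0.1133]
```

View pics/g2.png

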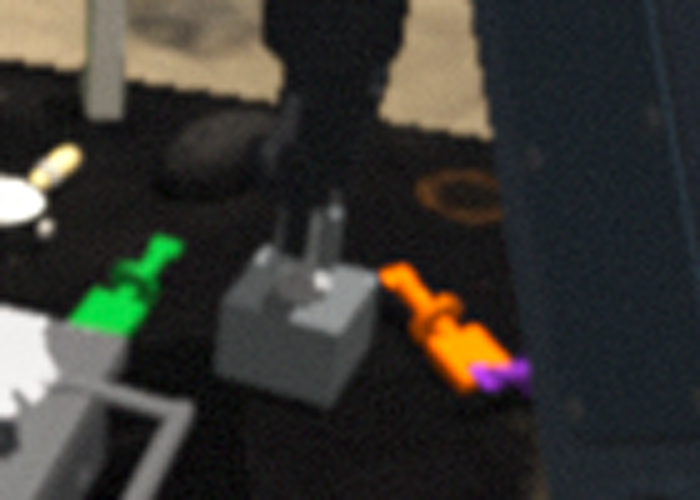

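The green and orange look-alikes seem to be in a different posture than before, so I'll check this before moving on.

```bash
python3 -c "
from h import *
s=snap('scene');t=snap('top')
for n,s in(('scene',s),('top',t)):
    P=pts(s);im=s['image'].astype(int);ok=s['z_map']>0
    hsv=cv2.cvtColor(s['image'],cv2.COLOR_RGB2HSV);
    for nm,lo,hi in(('green',50,75),('orange',8,18),('purple',135,150)):
        m=ok&(hsv[...,0]>=lo)&(hsv[...,0]<=hi)&(hsv[...,1]>110)&(P[...,1]<-.15)&(P[...,0]>.3)&(P[...,2]<.13)&(P[...,2]>-.01)
        if m.sum()>10: print(n,nm,m.sum(),P[m].mean(0).round(3),P[m].min(0).round(3),P[m].max(0).round(3))
a=load('scene')['image'];b=load('top')['image']
cv2.imwrite('pics/g3.png',np.hstack([cv2.resize(a[90:270,230:440,::-1],None,fx=2.2,fy=2.2),cv2.resize(b[150:330,280:420,::-1],None,fx=2.2,fy=2.2)]))
"
```

```text
scene green 256 [ 0.595 -0.278  0.013] [ 0.361 -1.306 -0.005] [ 1.602 -0.199  0.112]
scene orange 373 [ 0.446 -0.389  0.008] [ 0.35  -1.312 -0.004] [ 1.596 -0.154  0.109]
scene purple 69 [ 0.437 -0.345  0.016] [ 0.34  -1.308 -0.007] [ 1.606 -0.164  0.087]
top green 395 [ 0.576 -0.251  0.012] [ 0.555 -0.318 -0.008] [ 0.598 -0.207  0.034]
top orange 196 [ 0.456 -0.512 -0.   ] [ 0.42  -0.544 -0.008] [ 0.487 -0.479  0.005]
```

View pics/g3.png

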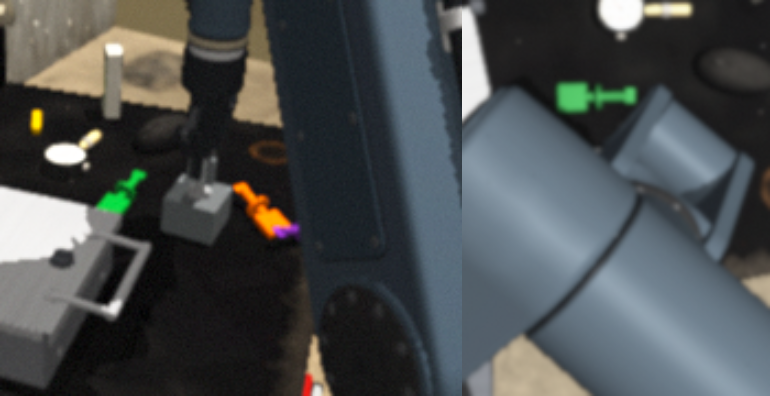

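The look-alikes standing on their thin blades have toppled by themselves: green is at crop (595,95) and orange at (265,210). The arm was nowhere near them. The grey key is gripped at about 11.5 mm gap and still stands in its block, so I'll lift it.

Emit:
drive_tool(plan=[[0,0,-0.01,0,0,0,-1],[0,0,-0.02,0,0,0,-1],[0,0,-0.03,0,0,0,-1],[0,0,-0.03,0,0,0,-1],[0,0,-0.02,0,0,0,-1],[0,0,0,0,0,-6,-1],[0,0,0,0,0,-7,-1],[0,0,0,0,0,-7,-1],[0,0,0,0,0,-6.6,-1],[0,0,0,0,0,0,-1]])

```text
t: 4.3
tcp_pos: [0.4689, -0.2621, 0.1962]
tool_rot: [0.978, 0.211, -0.0, -0.0]
force: [-0.9, -0.3, -0.4]
finger_gap: 0.14
gripper_force: 43.0
```

```bash
python3 -c "
from h import *
go(.515,-.0055,.2,24.3)"
```

```text
t 4.3 p [ 0.4689 -0.2621  0.1962] yaw 24.33 zax [-0.001  0.001 -1.   ] F [-0.9 -0.3 -0.4] gap 0.14 q [-0.72  0.48  1.7   0.    0.96  0.43]
tool shift [ 0.1477 -0.2148 -0.0036] turn [-0.06  0.03  0.03] shift in goal axes [ 0.1476 -0.2149 -0.0038]
```

Emit:
drive_tool(plan=[[0.008,-0.0115,0,0,0,0,-1],[0.015,-0.022,0,0,0,0,-1],[0.02,-0.029,0,0,0,0,-1],[0.021,-0.03,0,0,0,0,-1],[0.021,-0.03,0,0,0,0,-1],[0.021,-0.03,0,0,0,0,-1],[0.018,-0.0264,0,0,0,0,-1],[0.014,-0.021,0,0,0,0,-1],[0.0096,-0.015,0,0,0,0,-1],[0,0,0,0,0,0,-1]])

```text
t: 5.3
tcp_pos: [0.5145, -0.0027, 0.1962]
tool_rot: [0.977, 0.212, -0.0, -0.001]
force: [-0.4, 0.2, -0.8]
finger_gap: 0.133
gripper_force: 43.0
```

```bash
python3 -c "
from h import *
go(.515,-.0055,.185,24.3)
s=snap('scene');t=snap('top')
a=s['image'];cv2.imwrite('pics/g4.png',np.hstack([cv2.resize(a[130:250,200:310,::-1],None,fx=4,fy=4,interpolation=cv2.INTER_CUBIC),cv2.resize(t['image'][160:280,200:290,::-1],None,fx=4,fy=4)]))
P=pts(s);z=P[...,2];m=(s['z_map']>0)&(np.hypot(P[...,0]-.515,P[...,1]+.005)<.03)
for lo,hi in((.095,.125),(.125,.14),(.142,.153),(.155,.175),(.18,.21)):
    k=m&(z>lo)&(z<hi); 
    if k.sum()>5: rect(P[k],f'{lo}-{hi}')
k=m&(z>.078)&(z<.1)&(a.mean(-1)<150); rect(cast(s,U[k],V[k],.088),'head')
"
```

```text
t 5.3 p [ 0.5145 -0.0027  0.1962] yaw 24.45 zax [-0.001  0.001 -1.   ] F [-0.4  0.2 -0.8] gap 0.133 q [-0.22  0.45  1.76  0.    0.93  0.92]
tool shift [-0.0007  0.0027  0.0112] turn [-0.08  0.03  0.15] shift in goal axes [-0.0007  0.0027  0.0112]
0.095-0.125 26 c [512.3  -2.7] d [16.3  5.4] a 32.4 mean [512.1  -2.4 119.8] pca -153.0
0.125-0.14 29 c [ 5.119e+02 -4.000e-01] d [17.4  7.3] a 15.5 mean [5.115e+02 2.000e-01 1.320e+02] pca -160.7
0.142-0.153 21 c [511.8   1.5] d [9.8 5.7] a 18.8 mean [511.1   1.2 146.4] pca -159.5
0.155-0.175 103 c [5.122e+02 1.000e-01] d [30.5 28.7] a 15.2 mean [510.6   1.9 164.5] pca -154.1
0.18-0.21 172 c [507.7   7.5] d [33.6 18.5] a 26.5 mean [506.9   6.9 196.3] pca -145.4
head 117 c [517.8   5.6] d [48.1 28.6] a 61.7 mean [517.    6.5  88. ] pca 71.0
```

View pics/g4.png

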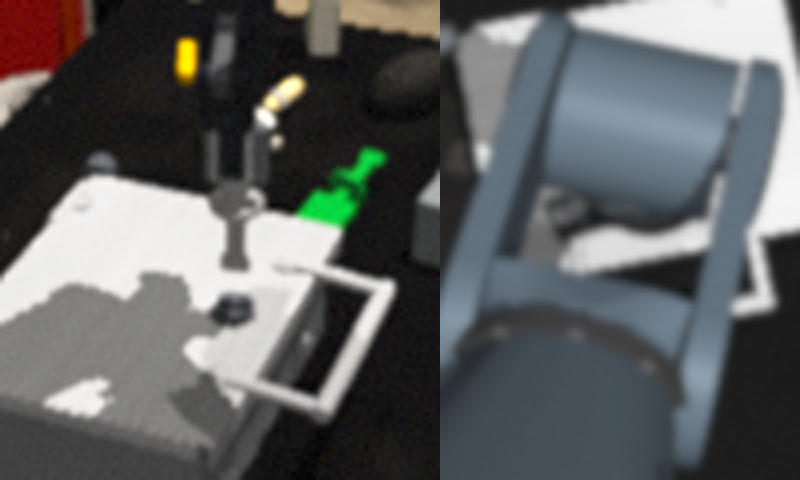

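The scene crop shows the blade at (235,265), straight above the dark head at (232,308). Comparing the key with the tool pose gives a scene-camera bias of about (-2.3, +2.8) mm, which puts the screw at about (515.5, -6.6) mm. Next I'll measure the slot direction numerically.

```bash
python3 -c "
from h import *
s=snap('scene');g=s['image'].mean(-1)
C=cast(s,U,V,.088)[...,:2]-np.array([.5132,-.0038])
m=np.hypot(*np.moveaxis(C,-1,0))<.0125
v,u=np.where(m);print(u.min(),u.max(),v.min(),v.max());print(g[v.min()-2:v.max()+4,u.min()-2:u.max()+3].astype(int))
w=np.clip(np.median(g[m])-g[m],0,None);q=C[m]*1000;c=(w[:,None]*q).sum(0)/w.sum();q=q-c
E=np.linalg.eigh((w[:,None]*q).T@q);print('dark pca',c,np.degrees(np.arctan2(E[1][1],E[1][0])),E[0]/w.sum())
"
```

```text
253 263 204 210
[[241 242 240 236 230 222 216 220 226 231 229 225 219 216 216]
 [241 243 241 222 184 165 152 165 170 178 180 195 207 214 216]
 [243 243 238 185 124 104 109 122 122 116 121 150 188 209 216]
 [242 241 215 138  70  59  71  86  90  80  77 107 164 204 216]
 [214 203 152  88  47  47  53  57  59  61  61  87 153 203 217]
 [152 122  80  55  47  53  68  75  76  73  69  90 150 204 214]
 [124  87  58  45  47  54  83  87  86  79  76  95 143 198 214]
 [126 100  65  50  40  47  65  73  66  64  74 104 151 196 215]
 [130 119  94  69  56  59  60  60  64  82 113 156 187 209 214]
 [134 128 113  99 101 119 115 100 125 154 177 204 213 217 214]
 [130 129 128 134 161 182 181 174 185 203 211 216 216 216 213]
 [146 141 159 179 203 213 214 211 215 213 217 218 215 215 213]]
dark pca [2.82753663 3.9205271 ] [-158.99118724  111.00881276] [19.57455538 30.26911037]
```

```bash
python3 -c "
from h import *
s=load('scene')
for dv in(-.5,0,.3,.7):
    a=cast(s,np.array([254.,262.]),np.array([206.05-dv/2,206.05+dv/2]),.088);d=a[1]-a[0];print(dv,np.degrees(np.arctan2(d[1],d[0]))%180,a.mean(0))
go(.5154,-.0066,.172,24.3)"
```

```text
-0.5 39.19316947683299 [ 0.51554185 -0.00636115  0.088     ]
0 33.21893760082969 [ 0.51554862 -0.0063554   0.088     ]
0.3 29.617351243800385 [ 0.51555315 -0.00635269  0.088     ]
0.7 24.853849725631875 [ 0.51555975 -0.00634996  0.088     ]
t 5.45 p [ 0.5149 -0.0057  0.1963] yaw 24.32 zax [-0. -0. -1.] F [-0.2 -0.3 -1.5] gap 0.139 q [-0.23  0.45  1.76 -0.    0.93  0.92]
tool shift [0.0001 0.001  0.0243] turn [0.   0.02 0.02] shift in goal axes [0.0001 0.001  0.0243]
```

Emit:
drive_tool(plan=[[0,0.001,0.008,0,0,-2,-1],[0,0,0.01,0,0,-1.7,-1],[0,0,0.006,0,0,0,-1],[0,0,0.002,0,0,0,-1],[0,0,0.001,0,0,0,-1],[0,0,0.001,0,0,0,-1]], newtons=60)

```text
t: 6.05
tcp_pos: [0.5154, -0.0072, 0.1694]
tool_rot: [0.97, 0.242, -0.0, 0.0]
force: [-1.9, 0.1, 12.8]
finger_gap: 0.134
gripper_force: 64.4
```

Emit:
drive_tool(plan=[[0,0,0,0,0,2,-1],[0,0,0,0,0,3,-1],[0,0,0,0,0,3,-1],[0,0,0,0,0,0,-1]])

```text
t: 6.45
tcp_pos: [0.5161, -0.0072, 0.1697]
tool_rot: [0.985, 0.173, 0.001, 0.0]
force: [-1.6, 0.8, 8.9]
finger_gap: 0.134
gripper_force: 63.7
```

Emit:
drive_tool(plan=[[0,-0.0007,0,0,0,-2,-1],[0,-0.0007,0,0,0,-2,-1],[0,-0.0007,0,0,0,0,-1],[0,-0.0007,0,0,0,0,-1],[0,0,0,0,0,0,-1]])

```text
t: 6.95
tcp_pos: [0.5149, -0.0046, 0.1687]
tool_rot: [0.978, 0.208, 0.001, 0.0]
force: [0.0, -0.0, -1.5]
finger_gap: 0.125
gripper_force: 62.2
```

Emit:
drive_tool(plan=[[0,0,0.001,0,0,0,-1],[0,0,0.001,0,0,0,-1],[0,0,0.001,0,0,0,-1],[0,0,0,0,0,0,-1]])

```text
t: 7.35
tcp_pos: [0.5147, -0.0044, 0.1651]
tool_rot: [0.978, 0.208, 0.0, 0.0]
force: [1.0, -0.8, -1.2]
finger_gap: 0.129
gripper_force: 62.1
```

Emit:
drive_tool(plan=[[0,0,0.001,0,0,-2,-1],[0,0,0,0,0,-5,-1],[0,0,0,0,0,-6,-1],[0,0,0,0,0,-6,-1],[0,0,0,0,0,-6,-1],[0,0,0,0,0,-6,-1]])

```text
t: 7.95
tcp_pos: [0.5151, -0.005, 0.1646]
tool_rot: [0.886, 0.464, 0.0, 0.001]
force: [-0.3, -3.4, 1.2]
finger_gap: 0.131
gripper_force: 62.4
```

```bash
python3 -c "
from h import *
go(.515,-.0055,.164,92);print(manip.sense()['ft_torque'])"
```

```text
t 7.95 p [ 0.5151 -0.005   0.1646] yaw 55.31 zax [ 0.001 -0.002 -1.   ] F [-0.3 -3.4  1.2] gap 0.131 q [-0.23  0.5   1.79 -0.    0.85  0.38]
tool shift [-0.0005  0.0002  0.0006] turn [  0.1    0.08 -36.69] shift in goal axes [-0.0005 -0.0002  0.0006]
[-0.77151271 -0.08851082 -0.13847539]
```

Emit:
drive_tool(plan=[[0,0,0,0,0,-6,-1],[0,0,0,0,0,-6,-1],[0,0,0,0,0,-6,-1],[0,0,0,0,0,-6,-1],[0,0,0,0,0,-6,-1],[0,0,0,0,0,-4,-1],[0,0,0,0,0,0,-1]])

```text
t: 8.65
tcp_pos: [0.5155, -0.0053, 0.1646]
tool_rot: [0.713, 0.701, -0.0, 0.001]
force: [1.4, -5.6, 0.4]
finger_gap: 0.132
gripper_force: 62.4
```

```bash
python3 -c "
from h import *
go(.515,-.0055,.164,92);print(manip.sense()['ft_torque'])"
```

```text
t 8.65 p [ 0.5155 -0.0053  0.1646] yaw 89.06 zax [ 0.002 -0.002 -1.   ] F [ 1.4 -5.6  0.4] gap 0.132 q [-0.23  0.5   1.79 -0.    0.85 -0.21]
tool shift [-0.0002 -0.0005  0.0006] turn [ 0.11  0.13 -2.94] shift in goal axes [-0.0002 -0.0005  0.0006]
[-1.12275804 -0.19212353 -0.02686617]
```

Emit:
drive_tool(plan=[[0,0,0,0,0,-4,-1],[0,0,0,0,0,-3,-1],[0,0,0,0,0,-3,-1],[0,0,0,0,0,0,-1]])

```text
t: 9.05
tcp_pos: [0.5156, -0.0053, 0.1646]
tool_rot: [0.649, 0.761, -0.0, 0.002]
force: [1.0, -5.0, 0.3]
finger_gap: 0.128
gripper_force: 62.4
```

```bash
python3 -c "
from h import *
go(.515,-.0055,.164,92);print(manip.sense()['ft_torque'])"
```

```text
t 9.05 p [ 0.5156 -0.0053  0.1646] yaw 99.02 zax [ 0.002 -0.002 -1.   ] F [ 1.  -5.   0.3] gap 0.128 q [-0.23  0.5   1.79 -0.    0.85 -0.38]
tool shift [-0.0001 -0.0006  0.0006] turn [0.11 0.14 7.02] shift in goal axes [-0.0002 -0.0006  0.0006]
[-1.19840532 -0.25514098 -0.01654674]
```

Emit:
drive_tool(plan=[[0,0,0,0,0,-3,-1],[0,0,0,0,0,-3,-1],[0,0,0,0,0,0,-1]])

```text
t: 9.35
tcp_pos: [0.5157, -0.0053, 0.1646]
tool_rot: [0.609, 0.793, -0.0, 0.002]
force: [0.7, -4.9, -0.0]
finger_gap: 0.132
gripper_force: 62.4
```

```bash
python3 -c "
from h import *
go(.515,-.0055,.164,105);print(manip.sense()['ft_torque'],manip.sense()['tau'][5])"
```

```text
t 9.35 p [ 0.5157 -0.0053  0.1646] yaw 105.01 zax [ 0.002 -0.002 -1.   ] F [ 0.7 -4.9 -0. ] gap 0.132 q [-0.23  0.5   1.79 -0.    0.85 -0.49]
tool shift [ 0.     -0.0007  0.0006] turn [0.1  0.16 0.01] shift in goal axes [-0.     -0.0007  0.0006]
[-1.21409434 -0.27325212 -0.12056846] -0.2406185120344162
```

Emit:
drive_tool(plan=[[0,0,0,0,0,-2,-1],[0,0,0,0,0,-2,-1],[0,0,0,0,0,0,-1]])

```text
t: 9.65
tcp_pos: [0.5156, -0.0054, 0.1646]
tool_rot: [0.581, 0.814, -0.0, 0.002]
force: [1.4, -5.0, 0.2]
finger_gap: 0.127
gripper_force: 62.4
```

```bash
python3 -c "
from h import *
go(.515,-.0055,.164,105);print(manip.sense()['ft_torque'],manip.sense()['tau'][5])"
```

```text
t 9.65 p [ 0.5156 -0.0054  0.1646] yaw 108.94 zax [ 0.002 -0.002 -1.   ] F [ 1.4 -5.   0.2] gap 0.127 q [-0.23  0.5   1.79 -0.    0.85 -0.56]
tool shift [ 0.0001 -0.0006  0.0006] turn [0.09 0.16 3.94] shift in goal axes [ 0.0001 -0.0006  0.0006]
[-1.32173226 -0.25869718 -0.28172741] -0.38289444521069527
```

The torque is rising (0.12 → 0.28 N·m) at a yaw past the slot slack, so the screw is at its stop. I'll back off into the slack and lift out.

Emit:
drive_tool(plan=[[0,0,0,0,0,5,-1],[0,0,0,0,0,5,-1],[0,0,0,0,0,1,-1],[0,0,-0.004,0,0,0,-1],[0,0,-0.01,0,0,0,-1],[0,0,-0.018,0,0,0,-1],[0,0,-0.012,0,0,0,-1],[0,0,0,0,0,0,-1]])

```text
t: 10.45
tcp_pos: [0.5151, -0.004, 0.2102]
tool_rot: [0.656, 0.755, 0.001, 0.001]
force: [1.1, -0.8, -1.7]
finger_gap: 0.129
gripper_force: 62.3
```

```bash
python3 -c "
from h import *
go(.4696,-.2627,.208,98)
s=snap('scene');C=cast(s,U,V,.088)[...,:2];m=np.hypot(C[...,0]-.514,C[...,1]+.0045)<.014
g=s['image'].mean(-1);v,u=np.where(m);print(g[v.min()-1:v.max()+2,u.min()-1:u.max()+2].astype(int))
for dv in(-4,-2,0,): 
    a=cast(s,np.array([257.-1,257+1]),np.array([206.-dv/2,206+dv/2]),.088);d=a[1]-a[0];print(dv,np.degrees(np.arctan2(d[1],d[0]))%180)
P=pts(s);m=(np.hypot(P[...,0]-.512,P[...,1])<.03)
for lo,hi in((.11,.145),(.146,.166),(.167,.195)):
    k=m&(P[...,2]>lo)&(P[...,2]<hi); rect(P[k],f'{lo}');print(P[k][:,2].min(),P[k][:,2].max())
"
```

```text
t 10.45 p [ 0.5151 -0.004   0.2102] yaw 98.07 zax [ 0.003 -0.    -1.   ] F [ 1.1 -0.8 -1.7] gap 0.129 q [-0.23  0.43  1.75  0.    0.96 -0.37]
tool shift [-0.2497 -0.0813  0.0021] turn [0.15 0.04 0.07] shift in goal axes [-0.2498 -0.081   0.0022]
[[240 231 206 187 170 163 191 233 240 238 238 239 240 241]
 [227 193 149 123 117 108 132 187 213 206 212 226 236 240]
 [191 128  99  94  93  82  90 127 142 137 144 179 233 240]
 [165  83  72  85  83  82  90 104 105 103 106 150 227 240]
 [135  62  51  66  77  88 101 102  94  94  90 139 226 241]
 [ 91  50  47  67  81  92  96  98  82  80  76 137 223 239]
 [ 71  50  57  77  80  74  76  76  66  63  96 161 219 232]
 [ 75  70  82  96  91  72  58  67  79 107 146 195 214 219]
 [ 81  99 143 153 140 112  97 122 153 172 192 209 216 214]]
-4 105.97557992843684
-2 91.89951281194803
0 33.219160783305654
0.11 23 c [513.7  -2.4] d [13.8  5.9] a 81.6 mean [513.7  -0.6 137.9] pca 82.4
0.1295330331433729 0.14412254996451734
0.146 35 c [512.8  -0.8] d [9.4 5.9] a 35.5 mean [512.9  -1.  155.7] pca -141.9
0.14712213952611236 0.16593571550641323
0.167 107 c [512.8  -2.5] d [29.7 28. ] a 38.0 mean [5.115e+02 3.000e-01 1.796e+02] pca 54.0
0.17256121282191383 0.1949189289278146
```

Emit:
drive_tool(plan=[[-0.01,-0.0032,0,0,0,0,-1],[-0.02,-0.0065,0,0,0,0,-1],[-0.033,-0.0107,0,0,0,0,-1],[-0.037,-0.012,0,0,0,0,-1],[-0.037,-0.012,0,0,0,0,-1],[-0.037,-0.012,0,0,0,0,-1],[-0.033,-0.0107,0,0,0,0,-1],[-0.025,-0.0082,0,0,0,0,-1],[-0.0178,-0.0057,0,0,0,0,-1],[0,0,0,0,0,0,-1]])

```text
t: 11.5
tcp_pos: [0.4684, -0.2657, 0.2074]
tool_rot: [0.657, 0.754, -0.0, -0.0]
force: [-0.3, -0.1, -0.6]
finger_gap: 0.13
gripper_force: 62.2
```

```bash
python3 -c "
from h import *
go(.4696,-.2627,.15,98)
s=snap('scene');P=pts(s);m=(np.hypot(P[...,0]-.467,P[...,1]+.26)<.04)
for lo,hi in((.11,.145),(.146,.166),(.167,.195)):
    k=m&(P[...,2]>lo)&(P[...,2]<hi); rect(P[k],f'{lo}')
"
```

```text
t 11.5 p [ 0.4684 -0.2657  0.2074] yaw 97.83 zax [-0.001 -0.    -1.   ] F [-0.3 -0.1 -0.6] gap 0.13 q [-0.72  0.46  1.69 -0.    0.99 -0.86]
tool shift [0.0028 0.0017 0.0574] turn [-0.05  0.   -0.17] shift in goal axes [0.0028 0.0017 0.0574]
0.11 21 c [ 467.7 -261.9] d [11.7 10.3] a 5.5 mean [ 466.7 -261.9  137.6] pca 49.2
0.146 27 c [ 466.4 -263. ] d [9.4 8.4] a 63.6 mean [ 466.4 -261.9  154.7] pca -150.8
0.167 78 c [ 468.  -265.4] d [30.4 32.5] a 57.9 mean [ 465.3 -259.5  177.9] pca -161.3
```

Emit:
drive_tool(plan=[[0.003,0.0017,0,0,0,0,-1],[0,0,0.02,0,0,0,-1],[0,0,0.03,0,0,0,-1],[0,0,0.015,0,0,0,-1],[0,0,0.01,0,0,0,-1],[0,0,0,0,0,0,-1]])

```text
t: 12.15
tcp_pos: [0.47, -0.2579, 0.1321]
tool_rot: [0.655, 0.755, 0.0, -0.002]
force: [-0.7, 1.1, 0.1]
finger_gap: 0.133
gripper_force: 62.2
```

Emit:
drive_tool(plan=[[-0.004,0,-0.003,0,0,0,-1],[0,0,0,0,0,0,-1],[0,0,0,0,0,0,-1],[0,0,0,0,0,0,-1]])

```text
t: 12.55
tcp_pos: [0.4714, -0.2639, 0.1371]
tool_rot: [0.656, 0.755, 0.0, 0.001]
force: [-0.6, -0.1, -1.0]
finger_gap: 0.129
gripper_force: 62.2
```

```bash
python3 -c "
from h import *
go(.4696,-.2622,.089,98)"
```

```text
t 12.55 p [ 0.4714 -0.2639  0.1371] yaw 98.03 zax [ 0.001 -0.001 -1.   ] F [-0.6 -0.1 -1. ] gap 0.129 q [-0.72  0.57  1.74  0.    0.82 -0.86]
tool shift [ 0.002  -0.0016  0.0481] turn [0.06 0.06 0.03] shift in goal axes [ 0.0019 -0.0015  0.0481]
```

Emit:
drive_tool(plan=[[0.0012,-0.0012,0,0,0,0,-1],[0,0,0.006,0,0,0,-1],[0,0,0.008,0,0,0,-1],[0,0,0.01,0,0,0,-1],[0,0,0,0,0,0,-1]])

```text
t: 13.05
tcp_pos: [0.4688, -0.2618, 0.1104]
tool_rot: [0.656, 0.755, 0.0, -0.002]
force: [-0.7, 0.1, -1.9]
finger_gap: 0.133
gripper_force: 62.2
```

```bash
python3 -c "
from h import *
go(.4696,-.2622,.089,98)"
```

```text
t 13.05 p [ 0.4688 -0.2618  0.1104] yaw 98.03 zax [-0.003  0.003 -1.   ] F [-0.7  0.1 -1.9] gap 0.133 q [-0.72  0.61  1.77  0.    0.77 -0.86]
tool shift [-0.0006  0.0008  0.0214] turn [-0.15 -0.17  0.03] shift in goal axes [-0.0006  0.0008  0.0214]
```

Blade is inside the hole with no force. I'll lower to the collar and release.

Emit:
drive_tool(plan=[[0,0,0.009,0,0,0,-1],[0,0,0.008,0,0,0,-1],[0,0,0.0035,0,0,0,-1],[0,0,0,0,0,0,-1],[0,0,0,0,0,0,-0.5],[0,0,0,0,0,0,-0.5],[0,0,0,0,0,0,-0.3],[0,0,0,0,0,0,0.3],[0,0,0,0,0,0,0.6],[0,0,0,0,0,0,0.6]])

```text
t: 14.05
tcp_pos: [0.4698, -0.2626, 0.092]
tool_rot: [0.656, 0.755, -0.0, 0.0]
force: [-0.4, -0.7, 1.4]
finger_gap: 0.797
gripper_force: 0.0
```

Emit:
drive_tool(plan=[[0,0,0,0,0,0,0.6],[0,0,-0.01,0,0,0,0.6],[0,0,-0.025,0,0,0,0.6],[0,0,-0.035,0,0,0,0.6],[0,0,-0.035,0,0,0,0.6],[0,0,-0.02,0,0,0,0.6],[0,0,0,0,0,0,0.6]])

```text
t: 14.75
tcp_pos: [0.4714, -0.2639, 0.2207]
tool_rot: [0.656, 0.755, 0.0, 0.004]
force: [1.0, 0.4, -0.2]
finger_gap: 0.798
gripper_force: 0.0
```

```bash
python3 -c "
from h import *
go(.45,-.08,.2,101.4)
s=snap('scene');P=pts(s);z=P[...,2];m=(np.hypot(P[...,0]-.467,P[...,1]+.26)<.045)
for lo,hi in((.045,.054),(.055,.068),(.072,.12)):
    k=m&(z>lo)&(z<hi); rect(P[k],f'{lo}'); print(P[k][:,2].max())
s=np.load('last_top.npz') # bar from initial geometry unavailable if overwritten
"
```

```text
t 14.75 p [ 0.4714 -0.2639  0.2207] yaw 98.04 zax [ 0.006 -0.005 -1.   ] F [ 1.   0.4 -0.2] gap 0.798 q [-0.72  0.44  1.68  0.    1.01 -0.86]
tool shift [0.1852 0.0044 0.0196] turn [ 0.3   0.37 -3.36] shift in goal axes [0.1845 0.0153 0.0207]
0.045 295 c [ 468.2 -261.6] d [70.6 75.8] a 2.2 mean [ 465.6 -255.6   49.3] pca -139.6
0.05396618212779014
0.055 13 c [ 460.7 -257.9] d [18.9 16.7] a 35.5 mean [ 464.3 -257.6   58.1] pca -138.2
0.063940025971852
0.072 92 c [ 468.5 -262.1] d [12.7 40.2] a 7.8 mean [ 465.7 -255.1   93. ] pca 92.6
0.10666073256990616
```

```bash
python3 -c "
from h import *
for n in('scene','top'):
    s=snap(n);P=pts(s);z=P[...,2];ok=s['z_map']>0
    for yaw in (11.4,):
        c,sn=np.cos(np.radians(yaw)),np.sin(np.radians(yaw));d=P[...,:2]-np.array([.5155,-.0053]);X=d[...,0]*c+d[...,1]*sn;Y=-d[...,0]*sn+d[...,1]*c
        k=ok&(abs(X+.077)<.016)&(abs(Y)<.04)&(z>.06)&(z<.1)
        if k.sum()>10:
            rect(P[k],n+' bar'); print(k.sum(),'X med',np.median(X[k]),np.percentile(X[k],[2,98]),'z',np.percentile(z[k],[5,50,98]),'slope',np.degrees(np.polyfit(Y[k],X[k],1)[0]))
        k=ok&(abs(X+.077)<.016)&(abs(Y)<.09)&(z>.06)&(z<.1); print('Y',np.percentile(Y[k],[1,99]) if k.sum()>5 else '')
        k=ok&(X>-.05)&(X<.14)&(abs(Y)<.13)&(abs(z-.08)<.006); 
        if k.sum()>50: print('lid Y',np.percentile(Y[k],[.5,99.5]),'X',np.percentile(X[k],[.5,99.5]),'z',np.median(z[k]))
"
```

```text
scene bar 109 c [440.5 -20.5] d [11.2 78.8] a 11.7 mean [439.6 -20.5  82.6] pca 100.9
109 X med -0.07808643011753187 [-0.08191563 -0.07142232] z [0.07982875 0.08297529 0.08558221] slope 0.48115743467271277
Y [-0.06174575  0.06625575]
lid Y [-0.11250201  0.11702705] X [-0.04316063  0.13902112] z 0.08123600267951153
top bar 132 c [442.2 -20.1] d [11.8 79.8] a 11.2 mean [442.  -20.   82.4] pca 101.3
132 X med -0.07500175048240157 [-0.08055637 -0.06895956] z [0.07774752 0.08266678 0.08758365] slope 0.13215319403433654
Y [-0.06512496  0.06206639]
lid Y [-0.11518134  0.11279599] X [-0.03790747  0.13907978] z 0.08097519127994846
```

Emit:
drive_tool(plan=[[0,0,0,0,0,-3.4,0.6],[0.01,0.001,0,0,0,0,-0.1],[0,0,0,0,0,0,-0.1]])

```text
t: 15.2
tcp_pos: [0.4675, -0.2505, 0.2154]
tool_rot: [0.633, 0.774, 0.0, -0.002]
force: [-0.5, 0.3, -0.6]
finger_gap: 0.472
gripper_force: 0.0
```

```bash
python3 -c "
from h import *
go(.441,-.0205,.14,101.4)"
```

```text
t 15.2 p [ 0.4675 -0.2505  0.2154] yaw 101.41 zax [-0.003  0.003 -1.   ] F [-0.5  0.3 -0.6] gap 0.472 q [-0.7   0.44  1.7   0.    1.01 -0.9 ]
tool shift [0.2304 0.0197 0.0763] turn [-0.15 -0.22  0.01] shift in goal axes [0.2307 0.0195 0.0754]
```

Emit:
drive_tool(plan=[[0.012,0.001,0,0,0,0,-0.1],[0.025,0.002,0,0,0,0,-0.1],[0.035,0.003,0.005,0,0,0,-0.1],[0.037,0.003,0.01,0,0,0,-0.1],[0.037,0.003,0.015,0,0,0,-0.1],[0.035,0.003,0.015,0,0,0,-0.1],[0.028,0.002,0.015,0,0,0,-0.1],[0.0215,0.0025,0.015,0,0,0,-0.1],[0,0,0,0,0,0,-0.1],[0,0,0,0,0,0,-0.1]])

```text
t: 16.2
tcp_pos: [0.4421, -0.0223, 0.1418]
tool_rot: [0.633, 0.775, -0.0, -0.0]
force: [0.2, -0.7, 1.0]
finger_gap: 0.452
gripper_force: 0.0
```

```bash
python3 -c "
from h import *
go(.441,-.0205,.074,101.4)"
```

```text
t 16.2 p [ 0.4421 -0.0223  0.1418] yaw 101.53 zax [-0. -0. -1.] F [ 0.2 -0.7  1. ] gap 0.452 q [-0.3   0.47  1.98 -0.    0.69 -0.5 ]
tool shift [ 0.002  -0.0007  0.0678] turn [-0.02  0.    0.13] shift in goal axes [ 0.002  -0.0007  0.0678]
```

Emit:
drive_tool(plan=[[0.001,-0.0005,0.015,0,0,0,-0.1],[0.001,0,0.02,0,0,0,-0.1],[0,0,0.018,0,0,0,-0.1],[0,0,0.01,0,0,0,-0.1],[0,0,0.005,0,0,0,-0.1],[0,0,0,0,0,0,-1],[0,0,0,0,0,0,-1],[0,0,0,0,0,0,-1],[0,0,0,0,0,0,-1],[0,0,0,0,0,0,-1]], newtons=40)

```text
t: 17.2
tcp_pos: [0.4412, -0.0214, 0.0743]
tool_rot: [0.633, 0.774, -0.0, 0.0]
force: [-2.1, -5.0, 1.7]
finger_gap: 0.122
gripper_force: 39.1
```

```bash
python3 -c "
from h import *
go(.441,-.0205,.074,101.4)"
```

```text
t 17.2 p [ 0.4412 -0.0214  0.0743] yaw 101.47 zax [ 0.    -0.001 -1.   ] F [-2.1 -5.   1.7] gap 0.122 q [-0.3   0.61  2.02 -0.    0.5  -0.5 ]
tool shift [ 0.0009 -0.      0.0003] turn [0.01 0.05 0.07] shift in goal axes [ 0.0009 -0.      0.0003]
```

```bash
python3 -c "
import numpy as np
th=np.r_[0,.03,.07,.12,.18,.25,.32,.39,.46,.53,.6,.67,.74,.81,.88,.94,1.0,1.05,1.1,1.14,1.17]
y=.222*(1-np.cos(th));z=-.222*np.sin(th)
for i in range(1,len(th)):print(th[i],round(y[i]-y[i-1],4),round(z[i]-z[i-1],4))"
```

```text
0.03 0.0001 -0.0067
0.07 0.0004 -0.0089
0.12 0.0011 -0.011
0.18 0.002 -0.0132
0.25 0.0033 -0.0152
0.32 0.0044 -0.0149
0.39 0.0054 -0.0146
0.46 0.0064 -0.0142
0.53 0.0074 -0.0137
0.6 0.0083 -0.0131
0.67 0.0092 -0.0125
0.74 0.0101 -0.0118
0.81 0.0109 -0.0111
0.88 0.0116 -0.0103
0.94 0.0105 -0.0082
1.0 0.011 -0.0075
1.05 0.0095 -0.0058
1.1 0.0098 -0.0053
1.14 0.008 -0.0039
1.17 0.0061 -0.0027
```

Emit:
drive_tool(plan=[[0,0.0001,-0.0067,0,0,0,-1],[0,0.0004,-0.0089,0,0,0,-1],[0,0.0011,-0.011,0,0,0,-1],[0,0,0,0,0,0,-1]])

```text
t: 17.6
tcp_pos: [0.4427, -0.021, 0.1015]
tool_rot: [0.633, 0.774, -0.0, 0.0]
force: [-1.9, -5.1, -1.6]
finger_gap: 0.124
gripper_force: 39.2
```

Emit:
drive_tool(plan=[[0,0.002,-0.0132,0,0,0,-1],[0,0.0033,-0.0152,0,0,0,-1],[0,0.0044,-0.0149,0,0,0,-1],[0,0.0054,-0.0146,0,0,0,-1],[0,0.0064,-0.0142,0,0,0,-1],[0,0,0,0,0,0,-1]])

```text
t: 18.2
tcp_pos: [0.4631, -0.0169, 0.1741]
tool_rot: [0.632, 0.775, -0.001, 0.0]
force: [-4.2, -5.1, 0.7]
finger_gap: 0.122
gripper_force: 39.4
```

```bash
cat >> h.py <<'E'
def lid():
    st=manip.sense();X=R.from_quat(st['tool_rot']).as_matrix();g=st['tcp_pos']-.005*X[:,2]
    h=np.array([.6588,.0229]);a=np.radians(11.4);f=(h-g[:2])@[np.cos(a),np.sin(a)];v=g[2]-.079
    print('hand: r',np.hypot(f,v).round(4),'theta',np.arctan2(v,f).round(4),'F',st['force'].round(1),'gap',round(st['finger_gap'],3))
    for n in('scene','top'):
        s=snap(n);P=pts(s);d=P[...,:2]-h;x=-(d[...,0]*np.cos(a)+d[...,1]*np.sin(a));y=-d[...,0]*np.sin(a)+d[...,1]*np.cos(a);z=P[...,2]-.079
        r=np.hypot(x,z);t=np.arctan2(z,x);k=(s['z_map']>0)&(abs(y)<.1)&(abs(y)>.025)&(r>.03)&(r<.17)&(t>.03)&(x>-.1)
        if k.sum()>30:
            e=[np.median(np.arctan2(z[k]-o,x[k])) for o in(0,)]
            A=np.c_[x[k],z[k]];q=A-A.mean(0);w,E=np.linalg.eigh(q.T@q);print(n,k.sum(),'median',np.round(e,3),'iqr',np.percentile(t[k],[25,75]).round(3),'pca',np.round(np.arctan2(abs(E[1,1]),E[0,1]*np.sign(E[1,1])),3))
E
python3 -c "
from h import *
lid()"
```

```text
hand: r 0.2234 theta 0.4646 F [-4.2 -5.1  0.7] gap 0.122
scene 1283 median [0.477] iqr [0.47  0.488] pca 0.458
top 1984 median [0.479] iqr [0.465 0.498] pca 0.453
```

Emit:
drive_tool(plan=[[0,0.0074,-0.0137,0,0,0,-1],[0,0.0083,-0.0131,0,0,0,-1],[0,0.0092,-0.0125,0,0,0,-1],[0,0.0101,-0.0118,0,0,0,-1],[0,0.0109,-0.0111,0,0,0,-1],[0,0.0116,-0.0103,0,0,0,-1],[0,0,0,0,0,0,-1]])

```text
t: 19.0
tcp_pos: [0.5179, -0.0058, 0.2476]
tool_rot: [0.632, 0.775, -0.003, -0.001]
force: [-10.9, -5.7, 12.9]
finger_gap: 0.123
gripper_force: 40.5
```

```bash
python3 -c "
from h import *
lid()"
```

```text
hand: r 0.2254 theta 0.8791 F [-10.9  -5.7  12.9] gap 0.123
scene 172 median [0.893] iqr [0.885 0.906] pca 0.865
top 212 median [0.92] iqr [0.903 0.945] pca 0.868
```

Emit:
drive_tool(plan=[[0,-0.0015,-0.0018,0,0,0,-1],[0,0,0,0,0,0,-1],[0,0,0,0,0,0,-1]])

```text
t: 19.4
tcp_pos: [0.5176, -0.0059, 0.2475]
tool_rot: [0.633, 0.774, -0.001, -0.0]
force: [-5.0, -5.0, 5.2]
finger_gap: 0.121
gripper_force: 39.9
```

```bash
python3 -c "
from h import *
lid();print(manip.sense()['ft_torque'])"
```

```text
hand: r 0.2255 theta 0.8778 F [-5.  -5.   5.2] gap 0.121
scene 176 median [0.892] iqr [0.884 0.904] pca 0.864
top 231 median [0.925] iqr [0.904 0.951] pca 0.869
[-0.8131136   0.87603512  0.03913487]
```

Emit:
drive_tool(plan=[[0,0.0092,-0.0098,0,0,0,-1],[0,0.0105,-0.0082,0,0,0,-1],[0,0.0093,-0.0063,0,0,0,-1],[0,0.0096,-0.0058,0,0,0,-1],[0,0,0,0,0,0,-1],[0,0,0,0,0,0,-1]])

```text
t: 20.1
tcp_pos: [0.5576, 0.0022, 0.2763]
tool_rot: [0.633, 0.774, -0.0, 0.001]
force: [5.1, -3.1, -7.0]
finger_gap: 0.123
gripper_force: 39.2
```

```bash
python3 -c "
from h import *
lid()"
```

```text
hand: r 0.2272 theta 1.0985 F [ 5.1 -3.1 -7. ] gap 0.123
scene 149 median [1.077] iqr [1.07  1.082] pca 1.035
top 94 median [1.113] iqr [1.109 1.119] pca 1.105
```

Emit:
drive_tool(plan=[[0,0.0064,-0.002,0,0,0,-1],[0,0.0066,-0.003,0,0,0,-1],[0,0.005,-0.0018,0,0,0,-1],[0,0,0,0,0,0,-1],[0,0,0,0,0,0,-1]])

```text
t: 20.7
tcp_pos: [0.5746, 0.0057, 0.2849]
tool_rot: [0.633, 0.774, -0.0, 0.001]
force: [-1.6, -5.3, 5.6]
finger_gap: 0.122
gripper_force: 40.3
```

```bash
python3 -c "
from h import *
lid()"
```

```text
hand: r 0.2277 theta 1.1838 F [-1.6 -5.3  5.6] gap 0.122
scene 411 median [1.165] iqr [1.154 1.169] pca 1.096
top 165 median [1.205] iqr [1.199 1.216] pca 1.179
```

Emit:
drive_tool(plan=[[0,-0.0061,0.0026,0,0,0,-1],[0,-0.008,0.0038,0,0,0,-1],[0,-0.0079,0.0041,0,0,0,-1],[0,-0.0096,0.0056,0,0,0,-1],[0,-0.0075,0.0048,0,0,0,-1],[0,-0.0064,0.0044,0,0,0,-1],[0,0,0,0,0,0,-1],[0,0,0,0,0,0,-1]])

```text
t: 21.6
tcp_pos: [0.5295, -0.0034, 0.2579]
tool_rot: [0.633, 0.774, -0.0, 0.0]
force: [0.4, -4.3, 0.3]
finger_gap: 0.122
gripper_force: 40.9
```

```bash
python3 -c "
from h import *
lid()"
```

```text
hand: r 0.2263 theta 0.9484 F [ 0.4 -4.3  0.3] gap 0.122
top 54 median [0.982] iqr [0.962 1.   ] pca 0.941
```

Emit:
drive_tool(plan=[[0,-0.0018,0.0013,0,0,0,-1],[0,0,0,0,0,0,-1],[0,0,0,0,0,0,-1],[0,0,0,0,0,0,-1],[0,0,0,0,0,0,-1]])

```text
t: 22.2
tcp_pos: [0.5282, -0.0037, 0.2569]
tool_rot: [0.633, 0.774, 0.0, 0.0]
force: [1.8, -5.1, 0.8]
finger_gap: 0.124
gripper_force: 40.9
```

```bash
python3 -c "
from h import *
lid()
s=load('scene');t=load('top');cv2.imwrite('pics/end.png',np.hstack([cv2.resize(s['image'][60:300,140:400,::-1],None,fx=1.7,fy=1.7),cv2.resize(t['image'][130:370,190:390,::-1],None,fx=1.7,fy=1.7)]))"
```

```text
hand: r 0.2263 theta 0.9409 F [ 1.8 -5.1  0.8] gap 0.124
scene 33 median [0.95] iqr [0.905 0.963] pca 0.918
top 72 median [0.983] iqr [0.963 1.011] pca 0.939
```

View pics/end.png

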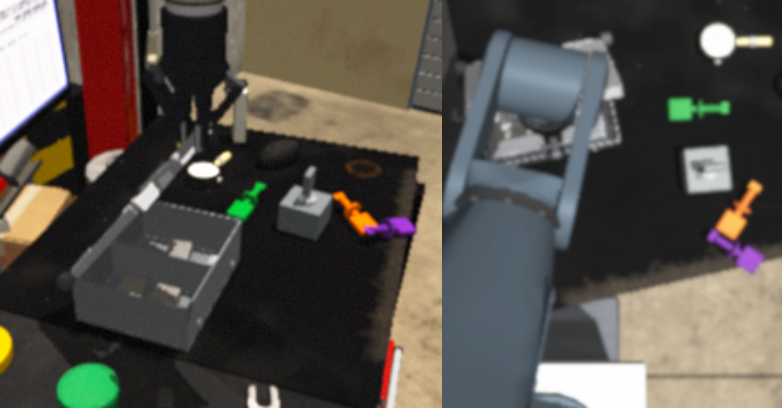

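The final picture shows the lid held open by its bar at (190,140) and the key upright in its stand at (308,190). The bystanders are in place. The lid angle is about 0.935 rad, a few degrees below balance, and the reading is steady.

```bash
python3 -c "
from h import *
print(manip.sign_off())"
```

```text
the job is handed in; nothing more can be done
None
```

I turned the captive screw to its stop and put the key back in its stand. I then raised the lid to about 1.17 rad and eased it back to about 0.935 rad, where the arm still holds the bar. The tin, gauge and tape roll were not touched, but the green, orange and purple look-alike keys toppled where they stood while I was gripping the grey one, apparently without any contact from the arm.

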